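# Feel along the sprung hip-curve guide

## Task

Feel the black curved rail on the cutting table for nicks: with closed fingertips pointing down, touch its top at the red disc so that it gives a little on its springs, then slide along the curve over every white dot to the yellow disc without lifting off on the way, and only there lift clear. Press lightly, never down to the rail's stop, do not grip or pinch anything, and leave everything else on the table where it is.

Things in the scene. Friction and masses are not known exactly. Their poses are not given: they have to be found in the camera images.
- guide: sprung hip-curve guide, fixed to the table: a curved aluminium foot strip (44 mm wide, 10 mm thick) carrying a curved black rail on three short steel posts with coil springs. Origin on the table near the middle of the curve; z up. In its own axes the rail runs straight along +x for the first 80 mm from the red disc, then bends towards +y in an arc of 130 mm radius (about 62 degrees); 220 mm along the curve from red to yellow disc. It may stand turned any way round.
- rail (a joint): how far the black rail is pressed down, m: 0 = up (where its springs return it), 0.014 = hard on its stop. Needs about 1 N to start moving, then about 0.6 N per mm more, wherever along the rail it is pressed; it sinks level and cannot move sideways. The rail is 26 mm wide and 10 mm thick with a flat top 70 mm above the table when up, and reaches 27 mm past the discs' centres at both ends.
- mark0 (a point): centre of the red start disc (red disc, 20 mm across), flush in the rail's flat top and on its centre line; moves down with the rail. The trace starts here.
- mark1 (a point): centre of the white dot number 1 (white dot, 10 mm across), flush in the rail's flat top and on its centre line; moves down with the rail. 44 mm along the rail after the one before.
- mark2 (a point): centre of the white dot number 2 (white dot, 10 mm across), flush in the rail's flat top and on its centre line; moves down with the rail. 44 mm along the rail after the one before.
- mark3 (a point): centre of the white dot number 3 (white dot, 10 mm across), flush in the rail's flat top and on its centre line; moves down with the rail. 44 mm along the rail after the one before.
- mark4 (a point): centre of the white dot number 4 (white dot, 10 mm across), flush in the rail's flat top and on its centre line; moves down with the rail. 44 mm along the rail after the one before.
- mark5 (a point): centre of the yellow end disc (yellow disc, 20 mm across), flush in the rail's flat top and on its centre line; moves down with the rail. The trace ends here; 44 mm along the rail after the last white dot.
- weight_a: loose green pattern weight with a knob, 52 mm across, 40 mm high, 250 to 500 g; origin at the centre of its underside; stands beside the rail, on the inside of its bend. Leave alone.
- weight_b: loose brass pattern weight with a knob, 52 mm across, 40 mm high, 250 to 500 g; origin at the centre of its underside; stands beside the rail, on the outside of its bend. Leave alone.
- spool: loose red thread spool standing on end, 42 mm across, 58 mm high; origin under its centre. Leave alone.
- pin_tin: loose aluminium pin jar with blue cap, 64 mm across, 50 mm high; origin under its centre. Leave alone.
- tape_case: loose yellow tape-measure case, 62 x 30 x 62 mm; origin under its centre. Leave alone.
- mug: loose blue mug, 80 mm across, 85 mm high, handle on its +y side; origin under its centre. Leave alone.
- brush: loose dusting brush lying near the far edge of the table, its length along its x axis; origin on its underside. Leave alone.

How it is judged (in metres and radians):
On the way, in this order (a step that is already met when the one before it is completed fails the run):
1. fingertips touch the rail at the red start disc and it gives at least 0.8 mm (horizontal distance between the grasp point and mark0 below 0.016 m and value of joint rail above 0.0008 m and contact force between the fingers and guide above 0.3 N), for 0.05 s.
2. fingertips touch the rail at the white dot number 1 and it gives at least 0.8 mm (horizontal distance between the grasp point and mark1 below 0.016 m and value of joint rail above 0.0008 m and contact force between the fingers and guide above 0.3 N), for 0.05 s.
3. fingertips touch the rail at the white dot number 2 and it gives at least 0.8 mm (horizontal distance between the grasp point and mark2 below 0.016 m and value of joint rail above 0.0008 m and contact force between the fingers and guide above 0.3 N), for 0.05 s.
4. fingertips touch the rail at the white dot number 3 and it gives at least 0.8 mm (horizontal distance between the grasp point and mark3 below 0.016 m and value of joint rail above 0.0008 m and contact force between the fingers and guide above 0.3 N), for 0.05 s.
5. fingertips touch the rail at the white dot number 4 and it gives at least 0.8 mm (horizontal distance between the grasp point and mark4 below 0.016 m and value of joint rail above 0.0008 m and contact force between the fingers and guide above 0.3 N), for 0.05 s.
6. fingertips touch the rail at the yellow end disc and it gives at least 0.8 mm (horizontal distance between the grasp point and mark5 below 0.016 m and value of joint rail above 0.0008 m and contact force between the fingers and guide above 0.3 N), for 0.05 s.
At the end, for the whole second after the job is handed in: After the marks were touched in order from red to yellow (within 16 mm sideways, rail pressed at least 0.8 mm), the rail is back up (under 0.6 mm), and every loose thing is at rest within 12 mm of where it stood (value of joint rail below 0.0006 m and distance of each of weight_a, weight_b, spool, pin_tin, tape_case, mug, brush from where it was at the start of the episode below 0.012 m and linear speed of each of weight_a, weight_b, spool, pin_tin, tape_case, mug, brush below 0.02 m/s).
It fails at once if the rail is pushed down to its stop (more than 12.5 mm) (value of joint rail above 0.0125 m).
It fails at once if the fingers press or pinch the guide with more than 20 N (contact force between the fingers and guide above 20 N).
It fails at once if the fingertips lift off the rail among the white dots (low over them without pressing it) (value of joint rail below 0.0002 m and ((horizontal distance between the grasp point and mark1 below 0.018 m and z of the grasp point in the frame of mark1 below 0.036 m) or (horizontal distance between the grasp point and mark2 below 0.018 m and z of the grasp point in the frame of mark2 below 0.036 m) or (horizontal distance between the grasp point and mark3 below 0.018 m and z of the grasp point in the frame of mark3 below 0.036 m) or (horizontal distance between the grasp point and mark4 below 0.018 m and z of the grasp point in the frame of mark4 below 0.036 m))).
It fails at once if the fingers straddle or pinch the rail (the grasp point low beside it, within 10 mm of the height of its top) ((horizontal distance between the grasp point and mark0 below 0.03 m and z of the grasp point in the frame of mark0 below 0.01 m) or (horizontal distance between the grasp point and mark1 below 0.03 m and z of the grasp point in the frame of mark1 below 0.01 m) or (horizontal distance between the grasp point and mark2 below 0.03 m and z of the grasp point in the frame of mark2 below 0.01 m) or (horizontal distance between the grasp point and mark3 below 0.03 m and z of the grasp point in the frame of mark3 below 0.01 m) or (horizontal distance between the grasp point and mark4 below 0.03 m and z of the grasp point in the frame of mark4 below 0.01 m) or (horizontal distance between the grasp point and mark5 below 0.03 m and z of the grasp point in the frame of mark5 below 0.01 m)).
It fails at once if a bystander is pushed more than 12 mm, lifted or carried (distance of any of weight_a, weight_b, spool, pin_tin, tape_case, mug, brush from where it was at the start of the episode above 0.012 m).
It also fails if it takes over 40 s, if anything falls off the work surface, if the arm or the gripper's body presses on something with over 40 N, if the wrist force passes 120 N, or if a joint passes its speed limit or range.

## Robot

A 6-joint arm with a two-finger parallel gripper is mounted at the origin on the work surface. World frame = base frame: x ahead of the robot, y to its left, z up, the work surface at z = 0. Lengths are in m, angles in degrees, forces in N, time in s.
With the tool pointing down it reaches from about 0.4 to 0.825 m from the base axis. Payload 7 kg.
Tool frame: the origin (TCP) lies on the centre line of the jaws, within the pads' length; the fingertips stand 14 mm ahead of it and the grasp point (between the pads) lies 5 mm behind it; z points along the fingers, x is the direction in which the jaws open and shut, and the axes are right-handed (so a half turn about z gives the same grasp; the last joint's range is limited). The gripper opens to 88 mm and grips with 3 to 60 N. Pads are 19 mm wide; open, the fingers measure 130 mm over their backs; the gripper's body (78 mm by 193 mm) begins 47 mm behind the grasp point.
Start: joints at [82.053, 20.546, 0.682, 0, -70.136, -16.507], TCP at [0.279, 0.614, 0.241] pointing down, gripper open.
Joint ranges: [-176.03, 176.03], [-82.01, 121.73], [-58.28, 71.71], [-173.87, 95.51], [-174.79, -0.11], [-173.66, 173.66]. Speed limits (degrees/s): [136.94, 136.94, 172.46, 180, 180, 180].

## Interface

Orientations are given as [roll, pitch, yaw] about the fixed x, y, z axes, in that order (R = Rz(yaw) Ry(pitch) Rx(roll)).
In Python, from plant import * gives the robot as it stands.
- The arm moves only by the shell command python3 -m handwheel 'ROWS' [OPENING]. ROWS is JSON, a list of rows, each a list of 2 entries, a list of its own where there are three numbers: the shift along the tool's x, y, z each as a share of 0.2 m, from -1 to 1, then the turn, a rotation vector about the tool's x, y, z each as a share of 360 degrees, from -1 to 1. In form: [[[tx, ty, tz], [ax, ay, az]], ...]. A call has 1 to 5 rows; each row is the pose to reach, as a shift and turn from the pose commanded when the call began, along the tool's axes at that moment, turning the shorter way round; what a row does not reach only later rows make up. A row lasts 1/12 s, in which the tool goes at most 41.7 mm and 7.16 degrees, less where a joint would pass 70% of its speed; a pose out of reach is approached as far as the arm can. A call with a number of a shift or a turn outside -1 to 1 is refused whole. A call with a gripper value outside its range is refused whole. OPENING is the closure, from -1 (fully open) to 1 (shut), set as the call begins (- or left out, the last holds). The fingers move at their own pace and stop on an object; the grip force is fixed at half the most. Time passes only in rows, so rows that repeat a pose let the fingers close. It gives the time, the measured TCP pose, the force and the opening at its end, in the units of the state.
- get_obs(): the state, without advancing time (a new reading comes with each control period).
- snapshot(name): name is "side" or "top" or "wrist"; returns a dict with "color" (480x640x3 uint8, red, green, blue), "z_map" (480x640 float32, m along the optical axis (not along the pixel's ray), 0 where there is no reading), "intrinsics" (3x3 intrinsics, pixels), "rvec" (rotation vector, rad) and "tvec" (3), from world to camera coordinates, as OpenCV has them. Camera axes: x right, y down, z forward; pixel columns grow to the right and rows downward; lengths in m; the calibration is good to about 2 mm. A picture is of the moment at which its call begins.
- close_job(): hands the job in, once; it reports no verdict.
The state is a dict: "clock": time; "joint_pos": joint angles; "qvel": joint speeds; "tau": joint torques, N m; "tool_pos": TCP position; "orientation": TCP orientation; "force": force on the tool from outside, world axes, zero at the start; "moment": the same for the moment, N m; "opening": finger opening in m.
Only numpy, scipy, OpenCV 4.12 (cv2) and the standard library are available. Lean on these libraries where they do the work, as an engineer would, in place of code of your own. Each camera call takes 0.05 s, during which the arm holds its last target. There are 200 camera calls.

## Working session

There is one attempt and no reset: what is moved stays moved. The work goes in short steps, Python scripts to look and compute and a shell command to move; the robot and the scene stay as the last step left them, time stands still between calls to the robot, and variables do not carry over. Pictures are saved under pics/ and viewed, about 8 in all and at most 12, crops included, and the job is handed in when it is done.

```bash
mkdir -p pics; ls
python3 - <<'E'
from plant import *
import cv2
print(get_obs())
for n in ("top","side"):
    s=snapshot(n); cv2.imwrite(f"pics/{n}0.png",s["color"][:,:,::-1]); print(n,s["intrinsics"],s["rvec"],s["tvec"])
    import numpy as np; np.savez(f"{n}0.npz",**s)
E
```

```text
pics
{'clock': 0.0, 'joint_pos': array([ 8.20534671e+01,  2.05931058e+01,  6.33439522e-01, -2.02953132e-02,
       -7.01342463e+01, -1.65091696e+01]), 'qvel': array([ 0.03444225,  0.05088964, -0.01481784, -0.01724739, -0.02874736,
        0.08456203]), 'tau': array([ 9.32959629e-04, -5.82719707e+01,  2.93070710e+01,  6.99750736e+00,
        6.99098004e-03, -1.50454903e-04]), 'tool_pos': array([0.27924832, 0.61402368, 0.23960071]), 'orientation': array([-1.79991602e+02, -9.54629278e-02, -1.14462622e+02]), 'force': array([-1.08691935, -0.38596324, -0.15711936]), 'moment': array([-0.00220597,  0.0084671 , -0.00255902]), 'opening': 0.08751365112995252}
top [[442.45925167   0.         322.31665828]
 [  0.         442.45925167 245.3215061 ]
 [  0.           0.           1.        ]] [ 2.16369964 -2.17921305  0.06068618] [1.08574192e-03 5.96401310e-01 1.13193778e+00]
side [[455.16533993   0.         317.28100978]
 [  0.         455.16533993 239.39154573]
 [  0.           0.           1.        ]] [ 2.36189992 -0.4913642   0.17817716] [-0.53163114  0.21707535  0.84598679]
```

View pics/top0.png

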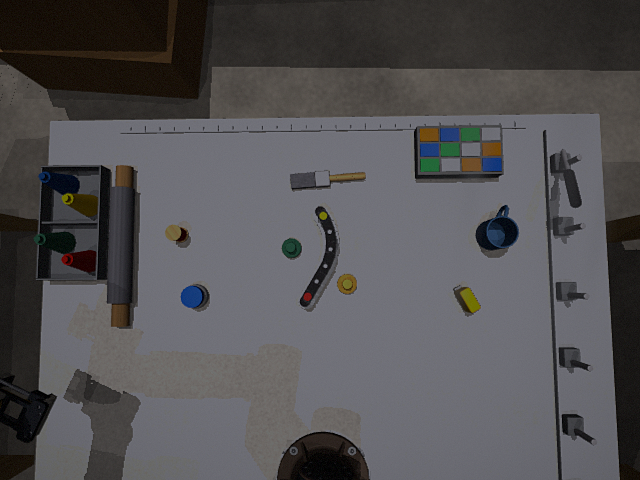

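View pics/side0.png

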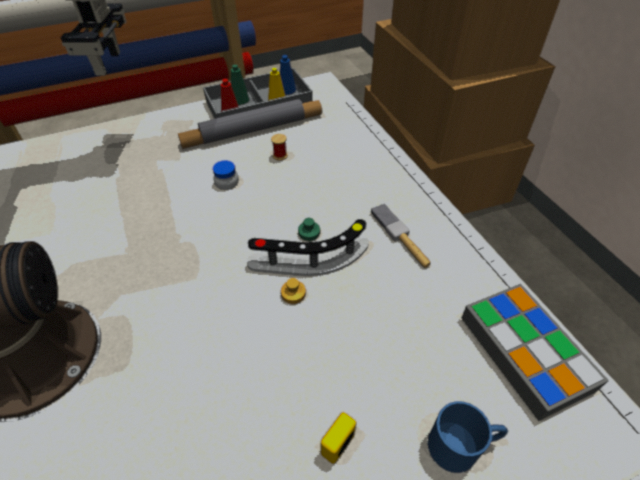

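The top view shows the rail with red disc at (307,298), whites at about (317,281), (325,265), (331,249), (330,232), and yellow at (323,216). Green weight is at (291,248), brass at (347,284). The side view agrees: red (260,243), yellow (358,228). Next I measure by masks, casting rays onto z=0.07, and fit the known curve.

```bash
cat > h.py <<'E'
import numpy as np, cv2
def ray(s,uv,z):
    R=cv2.Rodrigues(s["rvec"])[0]; c=-R.T@s["tvec"].ravel()
    d=R.T@np.linalg.inv(s["intrinsics"])@[uv[0],uv[1],1]
    return c+d*(z-c[2])/d[2]
def marks():   # rail frame, origin at red disc
    P=[]
    for s in np.arange(6)*.044:
        if s<=.08: P.append((s,0))
        else:
            a=(s-.08)/.13; P.append((.08+.13*np.sin(a),.13*(1-np.cos(a))))
    return np.array(P)
def fit(A,B):
    a,b=A.mean(0),B.mean(0); U,_,V=np.linalg.svd((A-a).T@(B-b))
    R=V.T@np.diag([1,np.linalg.det(V.T@U.T)])@U.T
    return R,b-R@a
def blobs(s,box):
    x0,y0,x1,y1=box; im=s["color"][y0:y1,x0:x1]; hsv=cv2.cvtColor(im,cv2.COLOR_RGB2HSV)
    H,S,V=[hsv[:,:,i].astype(int) for i in range(3)]
    rail=cv2.morphologyEx(((V<70)).astype(np.uint8),cv2.MORPH_CLOSE,np.ones((9,9)))
    out={}
    for n,m in dict(red=((H<8)|(H>172))&(S>150)&(V>80),yel=(H>22)&(H<35)&(S>150)&(V>80),white=(S<60)&(V>90)&(rail>0)).items():
        k,_,st,c=cv2.connectedComponentsWithStats(m.astype(np.uint8))
        out[n]=[(round(c[i][0]+x0,1),round(c[i][1]+y0,1),int(st[i][4])) for i in range(1,k) if st[i][4]>=3]
    return out
E
python3 - <<'E'
from h import *
for n,box in (("top",(295,203,342,310)),("side",(240,215,372,268))):
    s=dict(np.load(n+"0.npz")); b=blobs(s,box)
    for k,v in b.items():
        for q in v: print(n,k,q,ray(s,q,.07).round(4), s["z_map"][int(q[1]),int(q[0])])
s=dict(np.load("top0.npz"))
for n,uv,z in (("green",(291,248),.04),("brass",(347,284),.04)): print(n,ray(s,uv,z).round(3))
E
```

```text
top red (np.float64(307.2), np.float64(296.4), 50) [0.4658 0.0342 0.07  ] 1.0985339
top yel (np.float64(322.8), np.float64(215.4), 47) [ 0.6683 -0.0059  0.07  ] 1.1111392
top yel (np.float64(340.6), np.float64(278.7), 7) [ 0.5091 -0.0491  0.07  ] 1.1526736
top white (np.float64(319.4), np.float64(204.1), 19) [0.6971 0.0025 0.07  ] 1.1837583
top white (np.float64(318.9), np.float64(224.1), 8) [0.6463 0.0041 0.07  ] 1.1695001
top white (np.float64(329.4), np.float64(231.4), 13) [ 0.6276 -0.0222  0.07  ] 1.1077852
top white (np.float64(339.9), np.float64(245.6), 51) [ 0.5917 -0.0482  0.07  ] 1.1661191
top white (np.float64(330.2), np.float64(249.0), 10) [ 0.5834 -0.0238  0.07  ] 1.1056508
top white (np.float64(336.0), np.float64(254.0), 5) [ 0.5707 -0.0382  0.07  ] 1.1661686
top white (np.float64(334.1), np.float64(261.0), 8) [ 0.5533 -0.0333  0.07  ] 1.1634976
top white (np.float64(324.9), np.float64(265.6), 11) [ 0.542  -0.0103  0.07  ] 1.1026646
top white (np.float64(330.7), np.float64(269.2), 19) [ 0.5329 -0.0247  0.07  ] 1.1627841
top white (np.float64(323.6), np.float64(281.2), 12
[... 714 characters left out ...]
  0.07  ] 1.0334631
side white (np.float64(281.0), np.float64(244.1), 20) [0.5047 0.0144 0.07  ] 0.9344859
side white (np.float64(323.5), np.float64(244.3), 22) [ 0.5843 -0.0212  0.07  ] 0.9331994
side white (np.float64(302.0), np.float64(246.1), 20) [ 0.5421 -0.008   0.07  ] 0.9266008
side white (np.float64(341.5), np.float64(249.5), 43) [ 0.612  -0.0488  0.07  ] 1.0019287
side white (np.float64(324.0), np.float64(256.4), 115) [ 0.5721 -0.0512  0.07  ] 0.9920703
side white (np.float64(276.0), np.float64(254.0), 3) [ 0.4862 -0.0066  0.07  ] 0.9509881
side white (np.float64(272.6), np.float64(266.4), 18) [ 0.4692 -0.034   0.07  ] 0.973687
green [0.589 0.077 0.04 ]
brass [ 0.496 -0.066  0.04 ]
```

```bash
python3 - <<'E'
from h import *
T=np.array([[.4658,.0342],[.5043,.0116],[.542,-.0103],[.5834,-.0238],[.6276,-.0222],[.6683,-.0059]])
S=np.array([[.4665,.0364],[.5047,.0144],[.5421,-.008],[.5843,-.0212],[.6281,-.0198],[.6693,-.0037]])
M=marks(); B=(T+S)/2; R,t=fit(M,B); F=M@R.T+t
print(np.degrees(np.arctan2(R[1,0],R[0,0])),"resid mm",((F-B)*1000).round(1).tolist()); print(F.round(4))
E
python3 -m handwheel '[[[0.7,-0.64,0],[0,0,-0.068]],[[0.7,-0.64,0],[0,0,-0.068]],[[0.7,-0.64,0],[0,0,-0.068]],[[0.7,-0.64,0],[0,0,-0.068]],[[0.7,-0.64,0],[0,0,-0.068]]]' 1
```

```text
-30.632268575291285 resid mm [[0.2, 0.0], [-0.3, -0.1], [0.2, -0.1], [0.2, 0.1], [-0.1, 0.1], [-0.2, -0.1]]
[[ 0.4664  0.0353]
 [ 0.5042  0.0129]
 [ 0.5422 -0.0093]
 [ 0.584  -0.0224]
 [ 0.6278 -0.0209]
 [ 0.6686 -0.0049]]
clock: 0.52
tool_pos: [0.3383, 0.4301, 0.2404]
orientation: [180.0, -0.1, -89.8]
force: [-1.0, -0.6, -0.7]
opening: 0.06
```

The six marks fit the given curve to within 0.3 mm (rail yaw −30.6°). Closing in over the red disc.

```bash
python3 -m handwheel '[[[0.95,-0.3,0],[0,0,0]],[[0.95,-0.3,0],[0,0,0]],[[0.95,-0.3,0],[0,0,0]],[[0.95,-0.3,0],[0,0,0]],[[0.95,-0.3,0],[0,0,0]]]'; python3 -m handwheel '[[[0.95,-0.3,0.4],[0,0,0]],[[0.95,-0.3,0.4],[0,0,0]],[[0.95,-0.3,0.4],[0,0,0]],[[0.95,-0.3,0.4],[0,0,0]],[[0.95,-0.3,0.4],[0,0,0]]]';python3 -m handwheel '[[[0,0,0],[0,0,0]],[[0,0,0],[0,0,0]],[[0,0,0],[0,0,0]]]'
```

```text
clock: 0.93
tool_pos: [0.3979, 0.2412, 0.2405]
orientation: [180.0, -0.0, -90.0]
force: [1.2, 0.3, -0.3]
opening: 0.0266
clock: 1.35
tool_pos: [0.4563, 0.0578, 0.1625]
orientation: [-180.0, 0.0, -89.9]
force: [0.2, 0.4, -0.5]
opening: 0.0006
clock: 1.6
tool_pos: [0.4565, 0.0594, 0.1629]
orientation: [180.0, -0.0, -90.1]
force: [-0.7, 1.0, 1.0]
opening: 0.0005
```

```bash
python3 -m handwheel '[[[0.12,-0.05,0.1],[0,0,0]],[[0.12,-0.05,0.2],[0,0,0]],[[0.12,-0.05,0.3],[0,0,0]],[[0.12,-0.05,0.3],[0,0,0]],[[0.12,-0.05,0.3],[0,0,0]]]'
python3 - <<'E'
from plant import *
import cv2, numpy as np
P=[];F=[]
for i in range(8):
    s=snapshot("side"); o=get_obs(); P.append(o["tool_pos"]);F.append(o["force"])
print(np.mean(P,0).round(4),np.std(P,0).round(4),np.mean(F,0).round(2),np.std(F,0).round(2))
cv2.imwrite("pics/side1.png",cv2.resize(s["color"][160:300,190:390,::-1],None,fx=4,fy=4,interpolation=cv2.INTER_CUBIC))
E
```

```text
clock: 2.02
tool_pos: [0.4661, 0.0367, 0.103]
orientation: [179.9, -0.0, -89.9]
force: [-1.3, 0.7, 0.8]
opening: 0.0005
[0.467  0.0366 0.1041] [0.0002 0.0003 0.0003] [ 0.11 -0.45  0.42] [0.45 0.45 0.56]
```

View pics/side1.png

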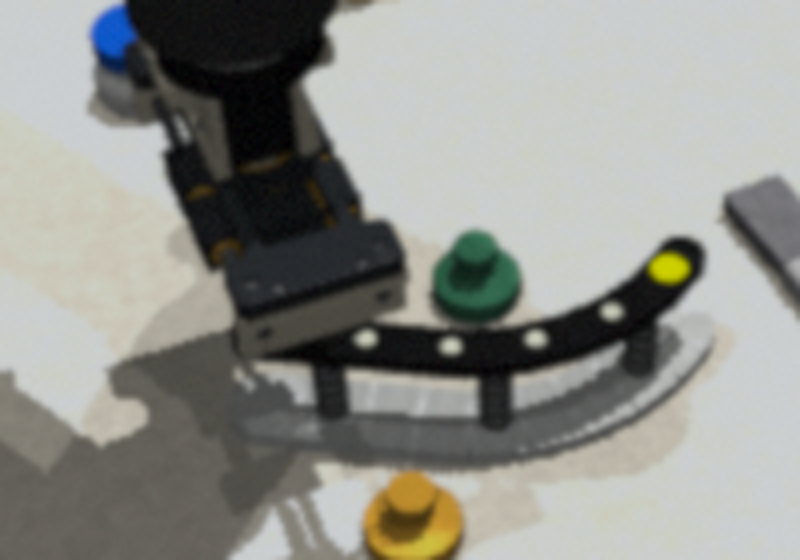

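The closed gripper stands over the red end; the block spanning (235,345)–(405,285) hides the tip. I'll check by projection that it is the gripper body, not something low.

Run:
```python
from h import *
s=dict(np.load("side0.npz"))
for p in [(.428,-.06,.156),(.506,-.06,.156),(.506,-.06,.18),(.467,.037,.09),(.457,.016,.09),(.477,.016,.09)]:
    q=cv2.projectPoints(np.array([p]),s["rvec"],s["tvec"],s["intrinsics"],None)[0].ravel(); print(p,((q-[190,160])*4).round())
```

```text
(0.428, -0.06, 0.156) [246. 375.]
(0.506, -0.06, 0.156) [411. 322.]
(0.506, -0.06, 0.18) [408. 286.]
(0.467, 0.037, 0.09) [276. 302.]
(0.457, 0.016, 0.09) [270. 336.]
(0.477, 0.016, 0.09) [308. 324.]
```

Confirmed: that is the raised body (bottom ≥ 0.15 m), clear of everything. Descend 23 mm for a light press.

```bash
cat > m.py <<'E'
from plant import *
import numpy as np
P=[];F=[]
for i in range(6):
    snapshot("side"); o=get_obs(); P.append(o["tool_pos"]);F.append(o["force"])
print(np.mean(P,0).round(4),np.mean(F,0).round(2),o["clock"])
E
python3 -m handwheel '[[[0.006,0,0.06],[0,0,0]],[[0.006,0,0.09],[0,0,0]],[[0.006,0,0.105],[0,0,0]],[[0.006,0,0.115],[0,0,0]],[[0.006,0,0.12],[0,0,0]]]'; python3 m.py
```

```text
clock: 2.83
tool_pos: [0.4662, 0.0344, 0.0789]
orientation: [180.0, -0.0, -90.0]
force: [-3.2, 0.1, 5.1]
opening: 0.0003
[0.4662 0.0344 0.0791] [-2.51  0.5   4.22] 3.1333
```

Force about 3.8 N and geometry both give roughly 4.8 mm of travel: a good press. Now the slide numbers.

Run:
```python
from h import *
R,t=fit(marks(),np.array([[.4664,.0353],[.5042,.0129],[.5422,-.0093],[.584,-.0224],[.6278,-.0209],[.6686,-.0049]]))
def p(s):
    a=max(0,s-.08)/.13; q=np.array([min(s,.08)+.13*np.sin(a),.13*(1-np.cos(a))]); return R@q+t
for k in range(5):
    o=p(.044*k); print([[round(float(-(p(.044*k+.0088*j)-o)[1]/.2),3),round(float(-(p(.044*k+.0088*j)-o)[0]/.2),3)] for j in range(1,6)])
```

```text
[[0.022, -0.038], [0.045, -0.076], [0.067, -0.114], [0.09, -0.151], [0.112, -0.189]]
[[0.022, -0.038], [0.045, -0.076], [0.067, -0.114], [0.09, -0.151], [0.111, -0.19]]
[[0.019, -0.04], [0.035, -0.081], [0.048, -0.123], [0.058, -0.166], [0.065, -0.209]]
[[0.004, -0.044], [0.006, -0.088], [0.004, -0.132], [-0.0, -0.175], [-0.008, -0.219]]
[[-0.01, -0.043], [-0.024, -0.085], [-0.04, -0.126], [-0.058, -0.165], [-0.08, -0.204]]
```

```bash
python3 -m handwheel '[[[0.022,-0.038,0],[0,0,0]],[[0.045,-0.076,0],[0,0,0]],[[0.067,-0.114,0],[0,0,0]],[[0.09,-0.151,0],[0,0,0]],[[0.112,-0.189,0],[0,0,0]]]'; python3 m.py
```

```text
clock: 3.55
tool_pos: [0.5051, 0.0116, 0.0789]
orientation: [-180.0, 0.0, -90.0]
force: [-2.7, 1.8, 3.7]
opening: 0.0007
[0.5057 0.0116 0.0791] [ 2.01 -2.02  4.36] 3.85
```

```bash
python3 -m handwheel '[[[0.022,-0.038,0],[0,0,0]],[[0.045,-0.076,0],[0,0,0]],[[0.067,-0.114,0],[0,0,0]],[[0.09,-0.151,0],[0,0,0]],[[0.108,-0.186,0],[0,0,0]]]'; python3 m.py
```

```text
clock: 4.27
tool_pos: [0.5419, -0.0101, 0.0787]
orientation: [180.0, -0.0, -90.0]
force: [-3.2, 1.6, 6.0]
opening: 0.0005
[ 0.5427 -0.01    0.079 ] [ 1.42 -2.06  4.31] 4.5667
```

```bash
python3 -m handwheel '[[[0.019,-0.04,0],[0,0,0]],[[0.035,-0.081,0],[0,0,0]],[[0.048,-0.123,0],[0,0,0]],[[0.058,-0.166,0],[0,0,0]],[[0.065,-0.209,0],[0,0,0]]]'; python3 m.py
```

```text
clock: 4.98
tool_pos: [0.5837, -0.0228, 0.0786]
orientation: [179.9, -0.0, -90.0]
force: [-3.1, 0.5, 4.2]
opening: 0.0006
[ 0.585  -0.0227  0.0791] [ 2.06 -1.4   4.25] 5.2833
```

On track at dot 3, within 1 mm of the plan with steady force.

```bash
python3 -m handwheel '[[[0.004,-0.044,0],[0,0,0]],[[0.006,-0.088,0],[0,0,0]],[[0.004,-0.132,0],[0,0,0]],[[0,-0.175,0],[0,0,0]],[[-0.008,-0.216,0],[0,0,0]]]'; python3 m.py
```

```text
clock: 5.7
tool_pos: [0.627, -0.021, 0.0786]
orientation: [179.9, -0.0, -90.0]
force: [-4.5, -1.0, 4.5]
opening: 0.0006
[ 0.6284 -0.0206  0.0792] [ 2.24 -0.89  4.17] 6.0
```

```bash
python3 -m handwheel '[[[-0.01,-0.043,0],[0,0,0]],[[-0.024,-0.085,0],[0,0,0]],[[-0.04,-0.126,0],[0,0,0]],[[-0.058,-0.165,0],[0,0,0]],[[-0.08,-0.204,0],[0,0,0]]]'; python3 m.py
```

```text
clock: 6.42
tool_pos: [0.6677, -0.0047, 0.0787]
orientation: [179.9, -0.0, -90.0]
force: [-2.9, -2.2, 4.3]
opening: 0.0002
[ 0.669  -0.004   0.0791] [2.15 0.88 4.65] 6.7167
```

At the yellow disc (0.669, −0.004), still pressed. Lift straight up, then check.

```bash
python3 -m handwheel '[[[0,0,-0.1],[0,0,0]],[[0,0,-0.25],[0,0,0]],[[0,0,-0.4],[0,0,0]],[[0,0,-0.6],[0,0,0]],[[0,0,-0.6],[0,0,0]]]';python3 -m handwheel '[[[0,0,0],[0,0,0]],[[0,0,0],[0,0,0]],[[0,0,0],[0,0,0]]]'
python3 - <<'E'
from h import *
from plant import *
s=snapshot("side"); o=get_obs(); print(o["clock"],o["tool_pos"],o["force"])
b=blobs(s,(240,215,372,268)); print(b["red"],b["yel"])
a=dict(np.load("side0.npz"))
d=cv2.absdiff(s["color"],a["color"]).max(2)
im=np.hstack([s["color"],cv2.cvtColor(d,cv2.COLOR_GRAY2RGB)*2])
cv2.imwrite("pics/side2.png",cv2.resize(im[:,:,::-1],(800,300),interpolation=cv2.INTER_AREA))
t=snapshot("top"); a=dict(np.load("top0.npz")); d=cv2.absdiff(t["color"],a["color"]).max(2)
im=np.hstack([t["color"],cv2.cvtColor(d,cv2.COLOR_GRAY2RGB)*2]); cv2.imwrite("pics/top2.png",cv2.resize(im[:,:,::-1],(800,300),interpolation=cv2.INTER_AREA))
E
```

```text
clock: 7.13
tool_pos: [0.6701, -0.0049, 0.207]
orientation: [-179.4, 0.0, -89.9]
force: [1.4, -0.6, 2.0]
opening: -0.0
clock: 7.38
tool_pos: [0.666, -0.005, 0.1974]
orientation: [179.8, -0.0, -90.0]
force: [-0.3, -0.0, -0.5]
opening: 0.0005
7.4333 [ 0.66611357 -0.00500995  0.19719065] [ 0.9033632   0.97385585 -0.14213876]
[(np.float64(259.0), np.float64(242.7), 56)] [(np.float64(357.0), np.float64(226.6), 66)]
```

View pics/side2.png

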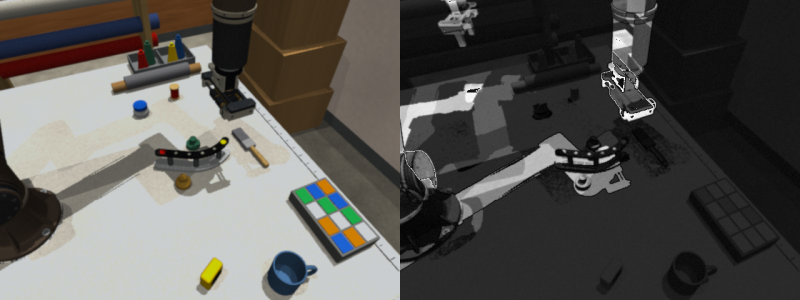

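View pics/top2.png

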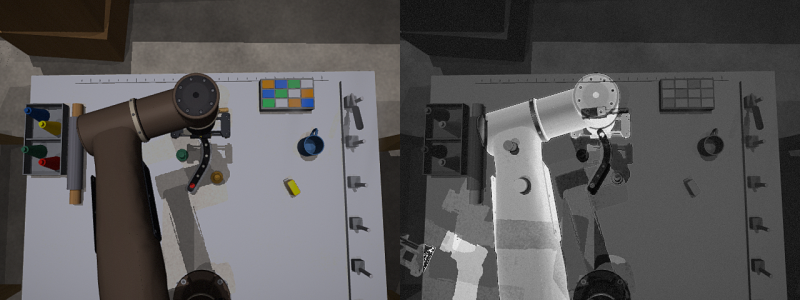

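The side view shows the fingers clear of the rail. The yellow disc is back at pixel (357, 226.6), as at the start. The difference image holds only arm and shadow changes, with no shifted outlines of loose things.

```bash
python3 -c "
from plant import *
print(close_job())"
```

```text
the job is handed in; nothing more can be done
None
```

The closed fingertips touched down on the red disc, slid over all four white dots to the yellow disc without lifting off, and only there lifted clear. The job is handed in at about 7.5 s of robot time; no verdict is reported.

**Position:** the marks measured from two camera views fit the given curve to within 0.3 mm. At each mark the measured tool position was within about 2 mm of the fitted point, against the 16 mm allowed.

**Press:** the tool stayed at about 79 mm, so the rail was pressed by about 5 mm. The mean vertical force was 4.2 to 4.7 N at every stop, the highest single reading 6 N.

**Rail after lifting:** the yellow disc is back within 0.2 pixel of its starting place in the side view. The red disc reads about 1 pixel off horizontally, now partly in the arm's shadow, so I read the rail as fully up.

**Loose things:** image differences show only the arm and its shadows in the side view, with nothing moved. In the top view the arm now hides the spool, the pin tin and part of the brush, so those were checked in the side view only.

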